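Close the mould press by one turn of its hand wheel

ROBOT

A 6-joint arm with a two-finger parallel gripper is mounted at the origin on a cart in front of the work surface, level with it; the furniture and walls round the work are solid. World frame = base frame: x ahead of the robot, y to its left, z up, the work surface at z = 0. Lengths are in m, angles in rad, forces in N, time in s.
With the tool pointing down it reaches from about 0.3 to 0.75 m from the base axis. Payload 8.5 kg.
Tool frame: the origin (TCP) lies between the finger pads; the fingertips stand 14 mm ahead of it and the grasp point (between the pads) lies 5 mm behind it (r.tips_ahead is the distance from the TCP to the fingertips, in m); z points along the fingers, x is the direction in which the jaws open and shut, and the axes are right-handed (so a half turn about z gives the same grasp; the last joint's range is limited). The gripper opens to 85 mm and grips with 20 to 120 N. Pads are 22 mm wide; open, the fingers measure 114 mm over their backs; the gripper's body (76 mm by 85 mm) begins 54 mm behind the grasp point. The pads swing forward as they close: fully open they stand 13 mm farther back than shut.
Start: joints at [0.938, 0.381, 1.297, -0, 1.464, -0.215], TCP at [0.223, 0.503, 0.207] pointing down, gripper open.
Joint ranges: [-3.11, 3.11], [-0.89, 2.33], [0.22, 2.48], [-1.42, 4.56], [0.17, 2.85], [-2.88, 2.88]. Speed limits (rad/s): [2.39, 2.39, 3.14, 3.14, 3.14, 3.14].

INTERFACE

Orientations are given as a unit quaternion [w, x, y, z].
In Python, from cell import r gives the robot as it stands. The module is installed in compiled form; this text tells all that it offers. Calls block until the motion is done:
- r.goto(position, orientation): joint-space move of the TCP to a pose.
- r.line_to(position, rot=None, rate=0.15): straight line of the TCP; rot=None keeps the orientation; rate is the mean speed in m/s.
- r.move_j(angles): joint-space move.
- r.set_gripper(opening, newtons=None): finger opening in m; newtons is the grip in N (None keeps the last); returns when the fingers have stopped.
- r.dwell(seconds).
- r.ik(position, orientation): joint angles nearest the present ones, or None.
- r.capture(name): name is "scene" or "top" or "wrist"; returns a dict with "image" (384x512x3 uint8, red, green, blue), "depth" (384x512 float32, m along the optical axis (not along the pixel's ray), 0 where there is no reading), "mtx" (3x3 intrinsics, pixels), "R" (3x3) and "t" (3): a world point X has camera coordinates R X + t; the wrist camera has in their place "T_tool_cam" (4x4, takes a point from camera to tool coordinates, whose origin is the TCP and whose axes are the tool frame's). Camera axes: x right, y down, z forward; pixel columns grow to the right and rows downward; lengths in m; the calibration is good to about 2 mm. The wrist camera is an equidistant fisheye: a pixel r from the principal point sees the ray r / f radians off the axis. A picture is of the moment at which its call begins: read the wrist's pose just before it.
A pose or a line that the arm cannot do raises r.PlanningError and nothing moves.
- r.finish_job(): hands the job in, once; it reports no verdict.
Readings, each from a call of its own:
- r.current_t(): time.
- r.current_qpos(): joint angles.
- r.current_joint_velocities(): joint speeds.
- r.current_effort(): joint torques, N m.
- r.current_eef_pos(): TCP position.
- r.current_tcp_rot(): TCP orientation.
- r.current_wrist_force(): force on the tool from outside, world axes, zero at the start.
- r.current_torque(): the same for the moment, N m.
- r.current_grip_width(): finger opening in m.
Only numpy, scipy, OpenCV 4.12 (cv2) and the standard library are available. Lean on these libraries where they do the work, as an engineer would, in place of code of your own. Each camera call takes 0.05 s, during which the arm holds its last target. There are 200 camera calls.

TASK

The plaster mould is to be clamped shut for casting. Without gripping, lifting or forcing anything, push the mould's board with the fingertips into the press until it is fully home against the back stop; then push the hand wheel round by its upright wooden handle through exactly one full turn clockwise (seen from above), so that the handle finishes where it started and the pad presses on the mould. More would crack the plaster and less would let it leak; let go there, and leave the other things on the worktop undisturbed.

Things in the scene. Friction and masses are not known exactly. Their poses are not given: they have to be found in the camera images.
- press: Grey bench screw press, fixed. Origin: on the worktop (z=0) under the screw's upright axis; x is the loading direction (open front to back stop), z up. Base plate x -130 to 85 mm, 190 mm wide, top at z 20 mm, with 14 mm high guide strips at y +-57 to 65 mm. Columns 21 mm thick at x 0, y +-80 mm carry a bridge, 36 mm deep, z 126 to 166 mm. The board is home when mould is at x 0 here.
- mould: Loose two-part plaster mould fast on a plywood board, 0.85 kg. Origin: underside of the board below the middle of the plaster; axes as the press's. Board 110 mm wide, 12 mm thick, x -170 to 56 mm, sliding between the guide strips (2 mm play a side). Plaster 104x96 mm, top 58 mm up. At the start 40 to 72 mm short of home; 4 to 8 N moves it.
- push_face (a point): Where to push: middle of the flat front face of the wooden batten on the board's front end, 18 mm above the board's underside. The batten is 110 mm long, 18 mm thick, its top 36 mm above the underside (56 mm above the worktop). It moves with the mould and stands 100 mm or more in front of the wheel's rim.
- pad: Round sprung pressure pad under the screw, 58 mm across, 10 mm thick, rubber faced. Origin: centre of its underside, at first about 5 mm above the plaster. One turn of the wheel lowers it 8 mm; it meets the mould at about two thirds of the turn and then presses with 5 to 15 N.
- grip: Turned dark wooden handle, upright on the wheel's rim at the end of a spoke, free to spin on its stem. Origin: centre of its lower end, 62 mm from the wheel's axis, 10 mm above mid-rim (3 mm above the rim's top). 55 mm tall, 17 to 24 mm thick (thickest 30 to 42 mm up). Beside it only the hub (38 mm across) rises above the rim, to 6 mm above this origin. Its yaw means nothing.
- wheel_centre (a point): Centre of the dark steel hand wheel, on the screw's axis at mid-height of the rim, about 0.18 m above the worktop. Three spokes, 138 mm over the rim, rim bar 14 mm thick. It sinks 8 mm in one clockwise turn.
- handwheel (a joint): Angle of the hand wheel in rad, growing clockwise seen from above (screw going down); starts between -0.6 and 0.6, one turn adds 6.283. At 0 the spoke with the handle points to the press's -x (the open front). It stays where it is left; about 3 N at the handle turns it. Stops at -0.9 and 8.6.
- wood_rib: Bystander, loose: half-moon wooden scraper, 52x106x7 mm, lying beside the press. Origin: centre of its underside.
- glaze_pot_3: Bystander, loose: small lidded tub, 68 mm across, 43 mm high, standing beside the press. Origin: centre of its underside.
- loop_tool_round: Bystander, loose: thin wooden tool with a wire loop, 178 mm long, lying in front. Origin: centre of its underside.
- slip_trailer: Bystander, loose: rubber bulb with a white nozzle, 103 mm long, 48 mm high, lying by the turntable. Origin: centre of its underside.
- glaze_pot_1: Bystander, loose: lidded tub, 62 mm across, 65 mm high, back right. Origin: centre of its underside.
- small_bowl: Bystander, loose: small white bowl, 91 mm across, 36 mm high, right. Origin: centre of its underside.
- pencil: Bystander, loose: pencil, 170 mm long, right. Origin: centre of its underside.

How it is judged:
By the outcome, as a careful person would: the job done as asked, in the order asked, and still so for the second after the job is handed in, with the robot touching nothing.
It also fails if it takes over 64 s, if anything falls off the work surface, if the arm or the gripper's body presses on something with over 40 N, if the wrist force passes 120 N, or if a joint passes its speed limit or range.

## Working session

There is one attempt and no reset: what is moved stays moved. The work goes in short steps, each a Python script; the robot and the scene stay as the last script left them, time stands still between calls to the robot, and variables do not carry over. Pictures are saved under pics/ and viewed, about 8 in all and at most 12, crops included, and the job is handed in when it is done.

```bash
mkdir -p pics
python3 - <<'E'
from cell import r
import cv2,numpy as np,pickle
d={}
for n in("scene","top"):
    c=r.capture(n);d[n]=c;print(n,c["mtx"].tolist(),c["R"].round(3).tolist(),c["t"].round(3).tolist())
pickle.dump(d,open("c0.pkl","wb"))
a=np.hstack([d["scene"]["image"],d["top"]["image"]])
for n in d: cv2.imwrite(f"pics/{n}0.png",cv2.resize(d[n]["image"][:,:,::-1],(800,600)))
print(r.current_t(),r.current_tcp_rot(),r.tips_ahead)
E
```

```text
scene [[357.5237455299044, 0.0, 252.16352826025687], [0.0, 357.5237455299044, 192.05013382452898], [0.0, 0.0, 1.0]] [[0.425, -0.905, -0.012], [-0.432, -0.191, -0.882], [0.796, 0.38, -0.472]] [-0.33, 0.353, 0.862]
top [[444.94953747744796, 0.0, 251.74888007977665], [0.0, 444.94953747744796, 188.19902167111962], [0.0, 0.0, 1.0]] [[-0.002, -1.0, 0.018], [-0.985, -0.001, -0.17], [0.17, -0.018, -0.985]] [-0.101, 0.607, 1.35]
0.1 [ 2.51460034e-04  8.38366574e-01  5.45106442e-01 -6.25772116e-04] 0.014
```

View pics/scene0.png

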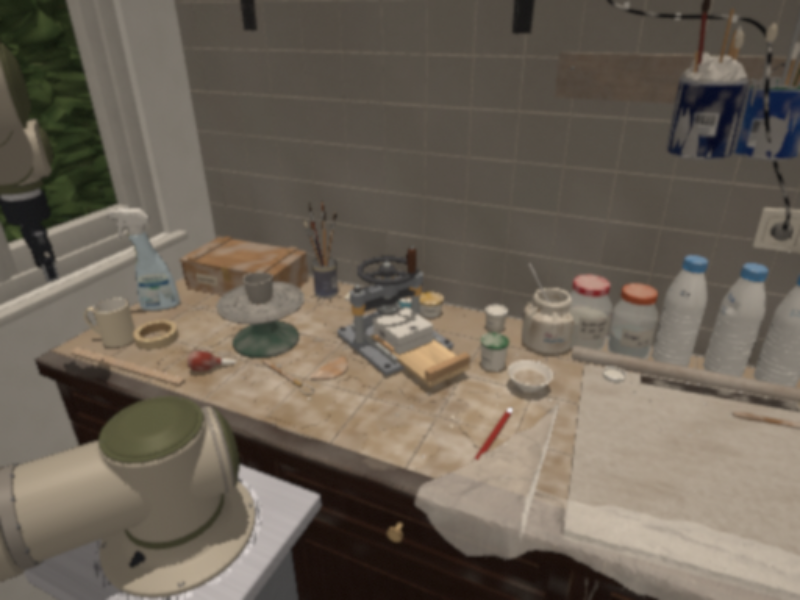

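View pics/top0.png

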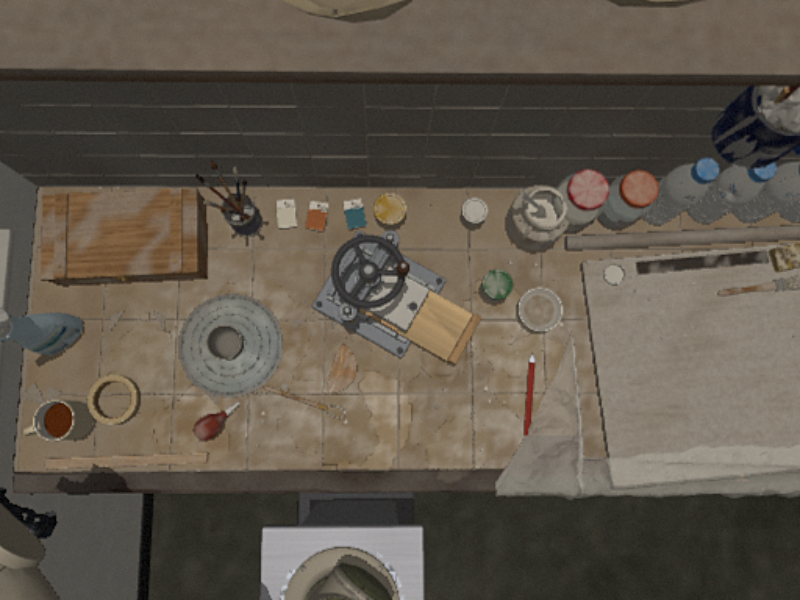

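The scene view shows the press with its batten facing the robot. In the top view the wheel is at about (368,270), the handle knob at (402,268), the board's batten runs from about (480,320) to (455,362), and the base plate is a tilted rectangle. Next I'll take measurements from the depth.

```bash
cat > h.py <<'E'
import numpy as np,cv2
def cloud(c):
    d=c["depth"];v,u=np.indices(d.shape);K=c["mtx"]
    P=np.stack([(u-K[0,2])/K[0,0]*d,(v-K[1,2])/K[1,1]*d,d],-1)
    X=(P-c["t"])@c["R"]; X[d<=0]=np.nan
    return X
def ray(c,uv,z):
    K=c["mtx"];p=np.array([(uv[0]-K[0,2])/K[0,0],(uv[1]-K[1,2])/K[1,1],1])
    o=-c["R"].T@c["t"];w=c["R"].T@p
    return o+w*(z-o[2])/w[2]
E
python3 - <<'E'
import pickle,numpy as np,cv2
from h import *
d=pickle.load(open("c0.pkl","rb"));c=d["top"];X=cloud(c);im=c["image"]
print("table z",np.nanmedian(X[240:300,150:300,2]))
wc=ray(c,(368*.64,270*.64),.18);print("wheel guess",wc)
D=np.linalg.norm(X[...,:2]-wc[:2],axis=-1)
m=(X[...,2]>.172)&(X[...,2]<.205)&(D<.1)
v,u=np.nonzero(m);print(m.sum(),"z hist",np.percentile(X[m][:,2],[5,50,95]))
cn=max(cv2.findContours(m.astype(np.uint8),0,1)[0],key=cv2.contourArea)
(a,b),rad=cv2.minEnclosingCircle(cn);e=cv2.fitEllipse(cn);print("circ",a,b,rad,"ell",e)
print("wheel c",ray(c,e[0],.18),"rad",e[1][0]/2/444.9*1.17)
g=(X[...,2]>.215)&(D<.12)&(X[...,2]<.28)
print("handle",g.sum(),X[g].mean(0),X[g].min(0),X[g].max(0))
# batten: top z .056, in front
F=(X[...,2]>.048)&(X[...,2]<.066)&(np.linalg.norm(X[...,:2]-ray(c,(467*.64,341*.64),.056)[:2],axis=-1)<.08)
R=(im[...,0].astype(int)-im[...,2]>35)
m2=(F&R).astype(np.uint8);n,l,s,_=cv2.connectedComponentsWithStats(m2)
k=1+np.argmax(s[1:,4]);P=X[l==k];print("batten",s[k],P.mean(0));print(cv2.minAreaRect((P[:,:2]*1000).astype(np.float32)),"z",np.percentile(P[:,2],[5,50,95]))
# board top z .032
B=(X[...,2]>.026)&(X[...,2]<.04)&R&(np.linalg.norm(X[...,:2]-P.mean(0)[:2],axis=-1)<.16)
n,l,s,_=cv2.connectedComponentsWithStats(B.astype(np.uint8));k=1+np.argmax(s[1:,4]);Q=X[l==k]
print("board",s[k],cv2.minAreaRect((Q[:,:2]*1000).astype(np.float32)))
# base plate
B=(X[...,2]>.012)&(X[...,2]<.042)&(D<.2)
n,l,s,_=cv2.connectedComponentsWithStats(B.astype(np.uint8));k=1+np.argmax(s[1:,4]);Q=X[l==k]
print("base+board",s[k],cv2.minAreaRect((Q[:,:2]*1000).astype(np.float32)))
x0,y0,x1,y1=185,130,325,240
o=cv2.resize(im[y0:y1,x0:x1,::-1],None,fx=5,fy=5,interpolation=cv2.INTER_CUBIC);cv2.imwrite("pics/crop1.png",o)
E
```

```text
table z 0.0002362569426348258
wheel guess [ 0.63013613 -0.0523477   0.18      ]
881 z hist [0.18238471 0.18831977 0.19407605]
circ 235.2993621826172 173.5477752685547 23.950841903686523 ell ((234.26467895507812, 174.72386169433594), (44.52157974243164, 45.274105072021484), 117.55479431152344)
wheel c [ 0.62448116 -0.04875935  0.18      ] rad 0.058541524273595213
handle 63 [ 0.62088366 -0.1134325   0.24090738] [ 0.61192556 -0.12357295  0.21811062] [ 0.63492196 -0.10404562  0.25260503]
batten [287 201  21  32 201] [ 0.51721229 -0.24207558  0.05574605]
((517.4263305664062, -242.38507080078125), (17.966373443603516, 106.6676025390625), 59.9862060546875) z [0.05071542 0.05588684 0.06003227]
board [ 253  186   50   45 1057] ((552.6869506835938, -182.64703369140625), (121.23107147216797, 109.85664367675781), 60.23611831665039)
base+board [ 200  163   97   66 2089] ((598.8366088867188, -100.54811096191406), (284.6343994140625, 190.28785705566406), 60.32728958129883)
```

View pics/crop1.png

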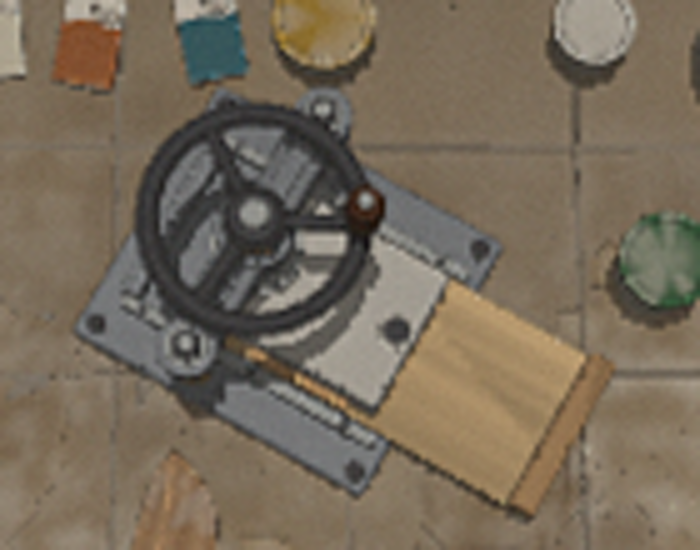

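The crop shows the hub at about (255,212), the rim circle centred on about (254,218), and the handle knob at (366,205). The batten is at the lower right and the loading direction is about 60° in yaw. Next I'll refine the numbers and check the inverse kinematics.

```bash
cat >> h.py <<'E'
def quat(a):   # tool down, jaw axis x at world yaw a
    return np.array([0,np.cos(a/2),np.sin(a/2),0])
E
python3 - <<'E'
import pickle
from h import *
from cell import r
c=pickle.load(open("c0.pkl","rb"))["top"];X=cloud(c)
f=lambda p,z:ray(c,(185+p[0]/5-.4,130+p[1]/5-.4),z)[:2].round(4)
print("hub",f((256,212),.196),"rim",f((254.5,218.5),.182),"knob",f((366,203),.243))
g=(X[...,2]>.225)&(X[...,2]<.26)&(np.linalg.norm(X[...,:2]-[.62,-.113],axis=-1)<.03)
v,u=np.nonzero(g);print("knob depth",np.mean(u),np.mean(v),ray(c,(u.mean(),v.mean()),.236),"ztop",np.percentile(X[g][:,2],95))
print("batten front",f((573,442),.056),"back mid",f((553,430),.056),"plaster front mid",f((411,345),.078))
C=np.array([.628,-.0525]);q=r.current_qpos()
d=np.array([.5,.866])
for s in(-.26,-.18): print("push",r.ik(np.r_[C+d*s,.042],quat(np.radians(60.1-90))),r.ik(np.r_[C+d*s,.042],quat(np.radians(60.1+90))))
for k in(0,np.pi):
  for ph in np.radians(np.arange(263.5,-100,-30)):
    n=np.array([np.cos(ph),np.sin(ph)]);t=np.array([n[1],-n[0]])
    j=r.ik(np.r_[C+.062*n-.023*t,.22],quat(ph+k));print(int(k),round(np.degrees(ph)),None if j is None else np.round(j,2))
E
```

```text
hub [ 0.6291 -0.0534] rim [ 0.6283 -0.0523] knob [ 0.6243 -0.1145]
knob depth 257.35593220338984 171.3050847457627 [ 0.6227373 -0.1135181  0.236    ] ztop 0.24888109354618307
batten front [ 0.5124 -0.2489] back mid [ 0.5199 -0.2366] plaster front mid [ 0.5702 -0.1472]
push [-7.16185858e-01  5.82249007e-01  1.47253213e+00 -4.44089210e-16
  1.08681151e+00 -1.94332412e-01] None
push [-5.74624268e-01  5.91695005e-01  1.45243992e+00 -4.44089210e-16
  1.09745773e+00 -5.27708216e-02] None
0 264 [-0.36  0.56  0.95 -0.    1.63  1.32]
0 233 [-0.38  0.5   1.06 -0.    1.58  1.83]
0 204 [-0.37  0.44  1.16 -0.    1.54  2.36]
0 174 None
0 144 [-0.27  0.4   1.23 -0.    1.51 -2.77]
0 114 [-0.21  0.43  1.18 -0.    1.53 -2.19]
0 84 [-0.17  0.48  1.09 -0.    1.57 -1.63]
0 54 [-0.17  0.55  0.97 -0.    1.62 -1.1 ]
0 24 [-0.18  0.61  0.87 -0.    1.67 -0.59]
0 -6 [-0.22  0.64  0.8  -0.    1.7  -0.11]
0 -36 [-0.27  0.65  0.79 -0.    1.7   0.37]
0 -66 [-0.32  0.62  0.85 -0.    1.68  0.84]
0 -96 [-0.36  0.56  0.95 -0.    1.63  1.32]
3 264 [-0.36  0.56  0.95 -0.    1.63 -1.82]
3 233 [-0.38  0.5   1.06 -0.    1.58 -1.31]
3 204 [-0.37  0.44  1.16 -0.    1.54 -0.78]
3 174 [-0.33  0.4   1.22 -0.    1.52 -0.22]
3 144 [-0.27  0.4   1.23 -0.    1.51  0.37]
3 114 [-0.21  0.43  1.18 -0.    1.53  0.95]
3 84 [-0.17  0.48  1.09 -0.    1.57  1.51]
3 54 [-0.17  0.55  0.97 -0.    1.62  2.04]
3 24 [-0.18  0.61  0.87 -0.    1.67  2.55]
3 -6 None
3 -36 [-0.27  0.65  0.79 -0.    1.7  -2.78]
3 -66 [-0.32  0.62  0.85 -0.    1.68 -2.3 ]
3 -96 [-0.36  0.56  0.95 -0.    1.63 -1.82]
```

```bash
cat >> h.py <<'E'
C=np.array([.6287,-.0528]); YAW=np.radians(60.0); d=np.array([np.cos(YAW),np.sin(YAW)])
E
python3 - <<'E'
from h import *
from cell import r
Q=quat(YAW-np.pi/2)
r.set_gripper(.05)
r.line_to([.223,.45,.33],rate=.3)
B=np.array([.5124,-.2489])      # batten front middle
P=lambda s,z=.042:np.r_[B+d*(s-.011),z]   # s: travel of face past first contact
r.goto(P(-.03,.33),Q); r.goto(P(-.03,.12),Q); r.line_to(P(-.03),rate=.12)
f0=np.array(r.current_wrist_force());print("t",r.current_t(),"f0",f0.round(2))
s=-.03;hist=[]
while s<.072:
    s+=.004 if s<.048 else .001
    r.line_to(P(s),rate=.06)
    f=-(np.array(r.current_wrist_force())-f0)[:2]@d;hist.append((round(s*1e3),round(float(f),1)))
    if f>13 : break
print(hist,"t",r.current_t())
p=np.array(r.current_eef_pos());print(p, "face x in press", (p[:2]-C)@d+.011,"lat",(p[:2]-C)@[-d[1],d[0]])
import pickle;c=r.capture("top");pickle.dump(c,open("c1.pkl","wb"))
cv2.imwrite("pics/top1.png",cv2.resize(c["image"][120:250,180:330,::-1],None,fx=4,fy=4))
E
```

```text
t 5.55 f0 [ 0.47  0.41 -0.21]
[(-26, 0.7), (-22, 0.2), (-18, 0.7), (-14, 0.7), (-10, 0.4), (-6, 1.1), (-2, 1.0), (2, 0.2), (6, 1.5), (10, 0.7), (14, 0.2), (18, 0.7), (22, 0.4), (26, -0.2), (30, 0.8), (34, 0.8), (38, 1.1), (42, 1.1), (46, 1.0), (50, -0.2), (51, 0.4), (52, 1.1), (53, 1.0), (54, -0.1), (55, -0.3), (56, 1.4), (57, -0.1), (58, 0.4), (59, 0.0), (60, 0.2), (61, 1.2), (62, 0.9), (63, 0.7), (64, 0.9), (65, 0.4), (66, 0.9), (67, 0.9), (68, 0.5), (69, 1.4), (70, 1.0), (71, 0.6), (72, 0.8)] t 16.05
[ 0.54292149 -0.19600226  0.04199399] face x in press -0.15590604515694564 lat 0.0026852396243468835
```

View pics/top1.png

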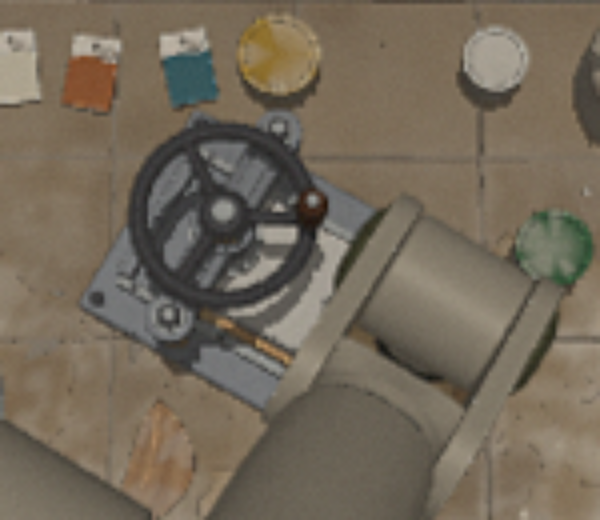

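The arm hides the batten in this view, and no force built up. I'll check with the scene and wrist views whether the board moved.

Run:
```python
from h import *
from cell import r
import pickle
a=r.capture("scene");w=r.capture("wrist");pickle.dump((a,w),open("c2.pkl","wb"))
print(w["mtx"].tolist(),w["T_tool_cam"].round(3).tolist(),r.current_wrist_force(),r.current_grip_width())
i1=cv2.resize(a["image"][160:260,200:330,::-1],(520,400));i2=w["image"][:,:,::-1]
i2=cv2.resize(i2,(533,400))
cv2.imwrite("pics/sw.png",cv2.resize(np.hstack([i1,i2]),(800,304)))
cv2.imwrite("pics/sw.png",np.vstack([cv2.resize(i1,(390,300)),cv2.resize(i2,(390,300))]))
```

```text
[[297.3186396354542, 0.0, 259.53504627180865], [0.0, 297.3186396354542, 189.2216289802584], [0.0, 0.0, 1.0]] [[1.0, 0.001, -0.0, -0.0], [-0.001, 0.954, 0.301, -0.077], [0.001, -0.301, 0.954, -0.169], [0.0, 0.0, 0.0, 1.0]] [ 0.06472769 -0.06479995  0.9232687 ] 0.04997202924583984
```

View pics/sw.png

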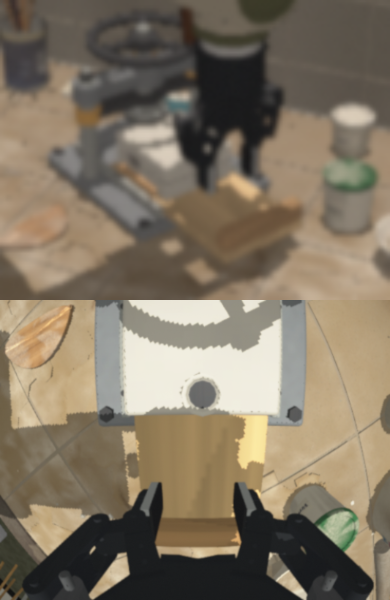

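The fingers appear to be on the press side of the batten: tips at about (160,487) and (238,487), batten at about y=530 in the wrist view. I'll use the depth to work out what happened.

Run:
```python
from h import *
from cell import r
import pickle
from scipy.spatial.transform import Rotation as Ro
a,w=pickle.load(open("c2.pkl","rb"))
X=cloud(a);v=np.array([-d[1],d[0]])
Y=np.stack([(X[...,:2]-C)@d,(X[...,:2]-C)@v,X[...,2]],-1)*1000
im=a["image"].astype(int);R=im[...,0]-im[...,2]>30
dep=w["depth"];vv,uu=np.indices(dep.shape);K=w["mtx"];x=(uu-K[0,2])/K[0,0];y=(vv-K[1,2])/K[1,1];th=np.hypot(x,y)+1e-9
P=np.stack([np.tan(th)*x/th*dep,np.tan(th)*y/th*dep,dep],-1)
T=w["T_tool_cam"];q=r.current_tcp_rot();Rt=Ro.from_quat([q[1],q[2],q[3],q[0]]).as_matrix()
W=(P@T[:3,:3].T+T[:3,3])@Rt.T+r.current_eef_pos();W[dep<=0]=np.nan
Z=np.stack([(W[...,:2]-C)@d,(W[...,:2]-C)@v,W[...,2]],-1)*1000
imw=w["image"].astype(int);Rw=imw[...,0]-imw[...,2]>30
for n,S,m in(("scene",Y,R),("wrist",Z,Rw)):
    b=m&(S[...,2]>46)&(S[...,2]<62)&(abs(S[...,1])<70)&(S[...,0]<-100)&(S[...,0]>-300)
    print(n,"batten",b.sum(),np.percentile(S[b],[3,50,97],axis=0).round().tolist())
p=~Rw&(Z[...,2]>72)&(Z[...,2]<84)&(abs(Z[...,1])<30)&(Z[...,0]>-200)&(Z[...,0]<0);print("plaster front",np.percentile(Z[p],[1,50,99],axis=0).round().tolist())
k=(imw.max(-1)<60)&(abs(Z[...,1])<45)&(Z[...,2]<75)&(Z[...,2]>10)&(abs(Z[...,0]+167)<40);print("finger",k.sum(),np.percentile(Z[k],[1,50,99],axis=0).round().tolist())
print("top original batten x -228")
```

```text
scene batten 153 [[-233.0, -49.0, 46.0], [-227.0, 5.0, 53.0], [-215.0, 53.0, 56.0]]
wrist batten 3029 [[-227.0, -31.0, 47.0], [-215.0, 2.0, 57.0], [-211.0, 36.0, 58.0]]
plaster front [[-161.0, -29.0, 78.0], [-79.0, 0.0, 80.0], [-45.0, 29.0, 83.0]]
finger 19 [[-170.0, -22.0, 73.0], [-166.0, -22.0, 74.0], [-158.0, 28.0, 75.0]]
top original batten x -228
```

Run:
```python
from h import *
import pickle
a,w=pickle.load(open("c2.pkl","rb"))
X=cloud(a);v=np.array([-d[1],d[0]])
Y=np.stack([(X[...,:2]-C)@d,(X[...,:2]-C)@v,X[...,2]],-1)*1000
im=a["image"].astype(int)
k=(im.max(-1)<75)&(abs(Y[...,1])<60)&(abs(Y[...,0]+167)<45)&(Y[...,2]>5)
S=Y[k];print(k.sum())
for z in range(20,140,10):
    b=S[(S[:,2]>=z)&(S[:,2]<z+10)]
    if len(b):print(z,len(b),np.percentile(b,[5,50,95],axis=0).round()[:,:2].tolist())
from cell import r
print(r.current_eef_pos(),r.current_qpos(),r.current_t())
```

```text
981
70 10 [[-178.0, -26.0], [-169.0, -24.0], [-161.0, 12.0]]
80 27 [[-180.0, -25.0], [-170.0, -21.0], [-158.0, 40.0]]
90 23 [[-179.0, -25.0], [-170.0, -22.0], [-159.0, 40.0]]
100 17 [[-178.0, -27.0], [-173.0, -24.0], [-162.0, 41.0]]
110 37 [[-182.0, -40.0], [-179.0, -24.0], [-160.0, 53.0]]
120 53 [[-182.0, -50.0], [-178.0, 32.0], [-160.0, 58.0]]
130 67 [[-186.0, -51.0], [-178.0, 28.0], [-156.0, 55.0]]
[ 0.54290435 -0.19606166  0.04198655] [-5.51555650e-01  5.92102909e-01  1.45162202e+00  4.33755382e-06
  1.09787762e+00 -2.79925133e-02] 16.2
```

Run:
```python
from h import *
import pickle
from cell import r
a,w=pickle.load(open("c2.pkl","rb"))
X=cloud(a);v=np.array([-d[1],d[0]])
Y=np.stack([(X[...,:2]-C)@d,(X[...,:2]-C)@v,X[...,2]],-1)*1000
k=(abs(Y[...,1])<50)&(abs(Y[...,0]+167)<20)&(Y[...,2]>37)
for z in range(36,84,4):
    q=k&(Y[...,2]>=z)&(Y[...,2]<z+4);b=Y[q]
    if len(b):print(z,len(b),np.percentile(b,[5,50,95],axis=0).round()[:,:2].tolist(),a["image"][q].mean(0).round())
# projected tip positions in scene crop
for lat in(-.03,.03):
  for z in(.028,.042,.07):
    p=np.r_[r.current_eef_pos()[:2]+v*lat,z];u=a["mtx"]@(a["R"]@p+a["t"]);print(lat,z,((u[:2]/u[2]-[200,160])*3).round())
c=cv2.resize(a["image"][190:240,240:310,::-1],(700,500),interpolation=cv2.INTER_CUBIC);cv2.imwrite("pics/z.png",c)
```

```text
64 1 [[-157.0, -25.0], [-157.0, -25.0], [-157.0, -25.0]] [99. 93. 85.]
68 6 [[-173.0, -26.0], [-167.0, -24.0], [-164.0, 34.0]] [85. 77. 68.]
72 10 [[-181.0, -25.0], [-177.0, -23.0], [-161.0, 36.0]] [80. 75. 69.]
76 10 [[-180.0, -32.0], [-175.0, 4.0], [-163.0, 40.0]] [78. 72. 66.]
80 16 [[-180.0, -30.0], [-175.0, 4.0], [-158.0, 40.0]] [68. 64. 60.]
-0.03 0.028 [246. 204.]
-0.03 0.042 [247. 194.]
-0.03 0.07 [247. 173.]
0.03 0.028 [204. 222.]
0.03 0.042 [204. 211.]
0.03 0.07 [204. 190.]
```

View pics/z.png

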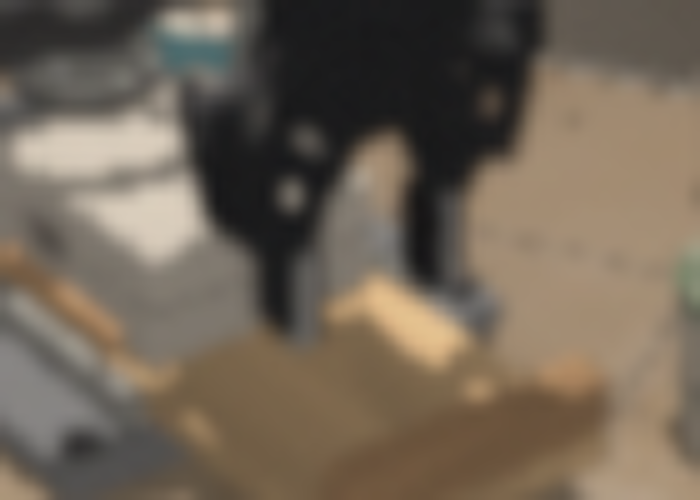

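The fingertips actually ended at z≈0.07 rather than 0.03, so they passed over the batten. The board hasn't moved. I'll back off, close the gripper and measure where the tips really are.

Run:
```python
from h import *
import pickle
from cell import r
v=np.array([-d[1],d[0]]);Q=quat(YAW-np.pi/2)
print(r.tips_ahead)
p=np.array(r.current_eef_pos());r.line_to([*p[:2],.12],rate=.2)
B=np.array([.5124,-.2489]);r.line_to(np.r_[B-d*.045,.12],rate=.25)
r.set_gripper(0.0);print(r.tips_ahead,r.current_grip_width(),r.current_eef_pos(),r.current_tcp_rot())
a=r.capture("scene");w=r.capture("wrist");pickle.dump((a,w),open("c3.pkl","wb"))
X=cloud(a);p=np.array(r.current_eef_pos())
Y=np.stack([(X[...,:2]-p[:2])@d,(X[...,:2]-p[:2])@v,X[...,2]-p[2]],-1)*1000
k=(abs(Y[...,1])<50)&(abs(Y[...,0])<25)
for z in range(-60,60,6):
    q=k&(Y[...,2]>=z)&(Y[...,2]<z+6);b=Y[q]
    if len(b):print(z,len(b),np.percentile(b,[5,50,95],axis=0).round()[:,:2].tolist())
for z in(-.014,0,.02):
    u=a["mtx"]@(a["R"]@(p+[0,0,z])+a["t"]);u=(u[:2]/u[2]).round();print(z,u)
    if z==0:U=u.astype(int)
o=a["image"][U[1]-35:U[1]+25,U[0]-40:U[0]+40,::-1];i2=w["image"][:,:,::-1]
cv2.imwrite("pics/tip.png",np.vstack([cv2.resize(o,(400,300),interpolation=cv2.INTER_CUBIC),cv2.resize(i2,(400,300))]));print(U)
```

```text
0.014
0.014 0.0002030550647589714 [ 0.49000914 -0.28768647  0.12002606] [ 2.30291437e-05  9.65973334e-01 -2.58641675e-01  2.55856559e-05]
18 1 [[6.0, 5.0], [6.0, 5.0], [6.0, 5.0]]
24 10 [[-12.0, -7.0], [-10.0, 3.0], [-4.0, 7.0]]
30 15 [[-12.0, -8.0], [-9.0, 8.0], [1.0, 12.0]]
36 17 [[-12.0, -12.0], [-8.0, 6.0], [2.0, 13.0]]
42 16 [[-13.0, -7.0], [-9.0, 7.0], [4.0, 12.0]]
48 17 [[-13.0, -11.0], [-8.0, 6.0], [1.0, 13.0]]
54 16 [[-13.0, -7.0], [-9.0, 7.0], [3.0, 13.0]]
-0.014 [297. 226.]
0 [297. 222.]
0.02 [298. 216.]
[297 222]
```

View pics/tip.png

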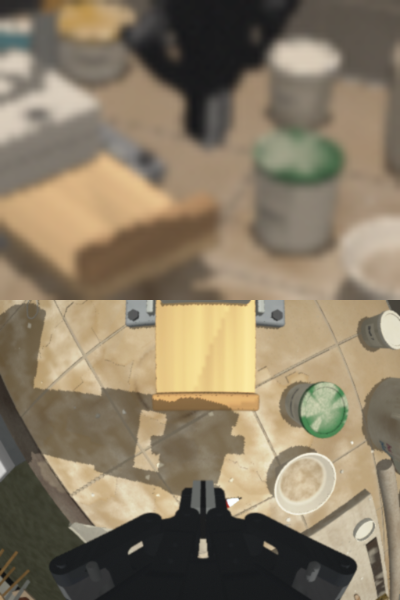

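With the gripper closed, the tips are about 22 mm above the reported TCP; the spec says 14 mm below. The wrist and scene cameras agree on this, so I'll use the measured offset and push again with the gripper closed.

```bash
echo 'TIP=.022  # measured: closed tips stand this far above TCP' >> h.py
python3 - <<'E'
from h import *
from cell import r
import pickle
B=np.array([.5124,-.2489]);z=.031-TIP
P=lambda s,z=z:np.r_[B+d*(s-.012),z]
print(r.current_t());r.line_to(P(-.033),rate=.12)
f0=np.array(r.current_wrist_force());s=-.033;hist=[]
for s in [-.006,.0,.006,.02,.035,.046]+list(np.arange(.047,.075,.001)):
    r.line_to(P(s),rate=.06)
    f=-(np.array(r.current_wrist_force())-f0)[:2]@d;hist.append((round(s*1e3),round(float(f),1)))
    if f>13 : break
print(hist,"t",r.current_t())
p=np.array(r.current_eef_pos());print(p,"face x in press",(p[:2]-C)@d+.012)
r.line_to(P(s-.03),rate=.15);r.line_to(P(s-.03,.24),rate=.3)
w=r.capture("wrist");pose=(r.current_eef_pos(),r.current_tcp_rot());c=r.capture("scene");pickle.dump((c,w,pose),open("c4.pkl","wb"))
X=cloud(c);v=np.array([-d[1],d[0]]);Y=np.stack([(X[...,:2]-C)@d,(X[...,:2]-C)@v,X[...,2]],-1)*1000
im=c["image"].astype(int);b=(im[...,0]-im[...,2]>30)&(Y[...,2]>46)&(Y[...,2]<62)&(abs(Y[...,1])<70)&(Y[...,0]<-100)&(Y[...,0]>-300)
print("batten",b.sum(),np.percentile(Y[b],[3,50,97],axis=0).round().tolist(),r.current_t())
cv2.imwrite("pics/push.png",np.vstack([cv2.resize(c["image"][170:245,210:310,::-1],(400,300),interpolation=cv2.INTER_CUBIC),cv2.resize(w["image"][:,:,::-1],(400,300))]))
E
```

```text
17.95
[(-6, -0.5), (0, -1.4), (6, -0.9), (20, -0.5), (35, -0.3), (46, -1.5), (47, -0.2), (48, 3.9), (49, 4.3), (50, 3.6), (51, 2.8), (52, 2.0), (53, 3.4), (54, 2.3), (55, 3.6), (56, 2.7), (57, 2.6), (58, 2.8), (59, 6.6), (60, 10.3), (61, 14.7)] t 24.9917
[ 0.53679111 -0.20905884  0.009294  ] face x in press -0.169278573790973
batten 138 [[-174.0, -50.0, 47.0], [-168.0, 3.0, 53.0], [-156.0, 52.0, 56.0]] 26.3583
```

View pics/push.png

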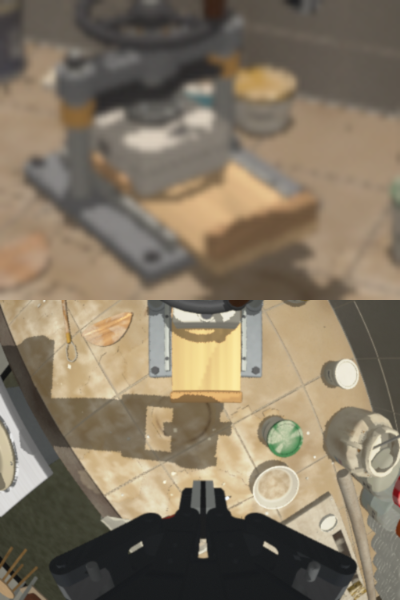

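The board is home: force rose steadily from 59 mm, the face stopped at press x = −169 mm (home is −170), and the scene depth agrees. Now I'll turn the wheel, with the first stroke covering about 200°.

```bash
cat >> h.py <<'E'
PH0=265.0
def pose(ph,k,back=0.,up=0.):   # tool pushing handle at world angle ph (deg), k: 0 -> +y face, 180 -> -y face
    a=np.radians(ph);n=np.array([np.cos(a),np.sin(a)]);t=np.array([n[1],-n[0]])
    z=.204-TIP-.008*(PH0-ph)/360+up
    return np.r_[C+.062*n-(.024+back)*t,z],quat(np.radians(ph+k)),t
def arc(r,ph,to,k,f0,step=8.,stop=None,rate=.07):
    h=[]
    while ph>to+1e-6:
        ph=max(to,ph-step);p,q,t=pose(ph,k);r.line_to(p,q,rate=rate)
        F=np.array(r.current_wrist_force())-f0;f=-F[:2]@t;h.append((round(ph,1),round(float(f),1)))
        if np.linalg.norm(F)>25:print("STOP",F);break
        if stop and f>stop:break
    return ph,h
E
python3 - <<'E'
from h import *
from cell import r
s=PH0+22
p,q,_=pose(s,180,up=.09);r.line_to([*np.array(r.current_eef_pos())[:2],p[2]+.02],rate=.3)
r.goto(p,q);p,q,_=pose(s,180);r.line_to(p,rate=.15)
r.dwell(.1);f0=np.array(r.current_wrist_force());print(r.current_t(),f0.round(1))
ph,h=arc(r,s,PH0+6,180,f0);print(h)
ph,h=arc(r,ph,PH0-8,180,f0,step=1,stop=2.3,rate=.03);print("contact?",h)
ph,h=arc(r,ph,PH0-200,180,f0);print(h,r.current_t())
p,q,_=pose(ph,180,back=.02);r.line_to(p,rate=.1)
p,q,_=pose(ph,180,back=.02,up=.09);r.line_to(p,rate=.2)
c=r.capture("top");import pickle;pickle.dump(c,open("c5.pkl","wb"));print(ph,r.current_t())
X=cloud(c);g=(X[...,2]>.215)&(X[...,2]<.262)&(np.linalg.norm(X[...,:2]-C,axis=-1)<.09)
cv2.imwrite("pics/turn1.png",cv2.resize(c["image"][120:250,180:330,::-1],None,fx=4,fy=4))
E
```

```text
29.35 [ 0.6 -0.8  0.7]
[(279.0, -0.4), (271.0, -0.4)]
contact? [(270.0, -0.2), (269.0, -0.3), (268.0, -0.5), (267.0, -0.9), (266.0, -0.7), (265.0, 0.0), (264.0, 0.8), (263.0, 1.1), (262.0, 0.3), (261.0, 0.9), (260.0, 0.6), (259.0, 0.7), (258.0, 0.9), (257.0, 0.8)]
[(249.0, -1.1), (241.0, -0.3), (233.0, -0.3), (225.0, -1.0), (217.0, -0.9), (209.0, -0.7), (201.0, -0.7), (193.0, -0.6), (185.0, -0.3), (177.0, 0.2), (169.0, -0.9), (161.0, -0.2), (153.0, -1.6), (145.0, -0.2), (137.0, -0.1), (129.0, 0.1), (121.0, 0.1), (113.0, 0.5), (105.0, 0.2), (97.0, 0.7), (89.0, 0.5), (81.0, 0.9), (73.0, -0.2), (65.0, 1.3)] 40.4333
65.0 41.4333
```

View pics/turn1.png

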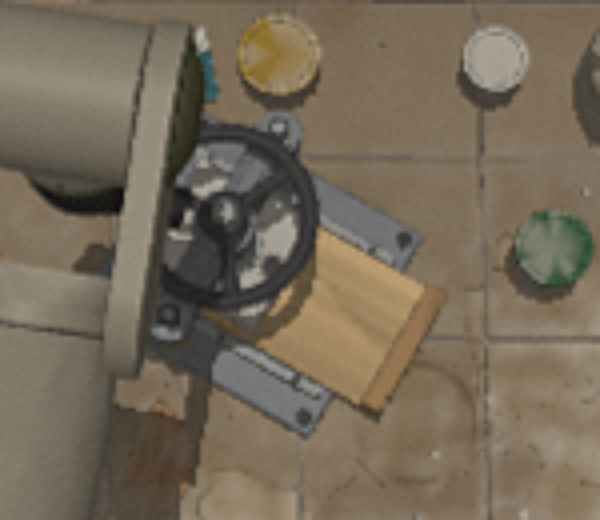

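The handle's spoke now points upper left, at about 61–65° in world terms, which matches the command, and the mould is home. Now the second stroke, stopping a hair short.

Run:
```python
from h import *
from cell import r
import pickle
s=65+24
p,q,_=pose(s,0,up=.09);r.goto(p,q);p,q,_=pose(s,0);r.line_to(p,rate=.2)
f0=np.array(r.current_wrist_force());print(r.current_t())
ph,h=arc(r,s,-94,0,f0,step=10,rate=.09);print(h,r.current_t())
p,q,_=pose(ph,0,back=.025);r.line_to(p,rate=.15)
p,q,_=pose(ph,0,back=.025,up=.09);r.line_to(p,rate=.3)
w=r.capture("wrist");pq=(r.current_eef_pos(),r.current_tcp_rot());c=r.capture("scene");c2=r.capture("top");pickle.dump((c,w,pq,c2),open("c6.pkl","wb"))
c0=pickle.load(open("c0.pkl","rb"))["scene"]
for n,k,dz in(("before",c0,0),("after",c,.008)):
    X=cloud(k);R=k["image"].astype(int);g=(X[...,2]>.197-dz)&(X[...,2]<.26-dz)&(np.linalg.norm(X[...,:2]-[.6233,-.114],axis=-1)<.035)&(R[...,0]-R[...,2]>12)
    v,u=np.nonzero(g);print(n,g.sum(),u.mean().round(2),v.mean().round(2),ray(k,(u.mean(),v.mean()),.218-dz).round(4))
print(r.current_t())
cv2.imwrite("pics/end.png",np.vstack([np.hstack([cv2.resize(k["image"][155:215,220:290,::-1],(400,340),interpolation=cv2.INTER_CUBIC) for k in(c0,c)]),np.hstack([cv2.resize(c2["image"][120:250,180:330,::-1],(400,250)),cv2.resize(w["image"][:,:,::-1],(400,250))])]))
```

```text
45.0333
[(79, -0.8), (69, -0.8), (59, -0.6), (49, -0.5), (39, -0.7), (29, 0.3), (19, 0.5), (9, -0.1), (-1, 0.6), (-11, 0.7), (-21, 0.6), (-31, 2.4), (-41, -0.3), (-51, 0.6), (-61, 1.9), (-71, 1.8), (-81, 0.9), (-91, -0.1), (-94, 1.7)] 51.1333
before 90 263.34 165.6 [ 0.6307 -0.1137  0.218 ]
after 89 263.6 167.76 [ 0.631  -0.1146  0.21  ]
52.05
```

View pics/end.png

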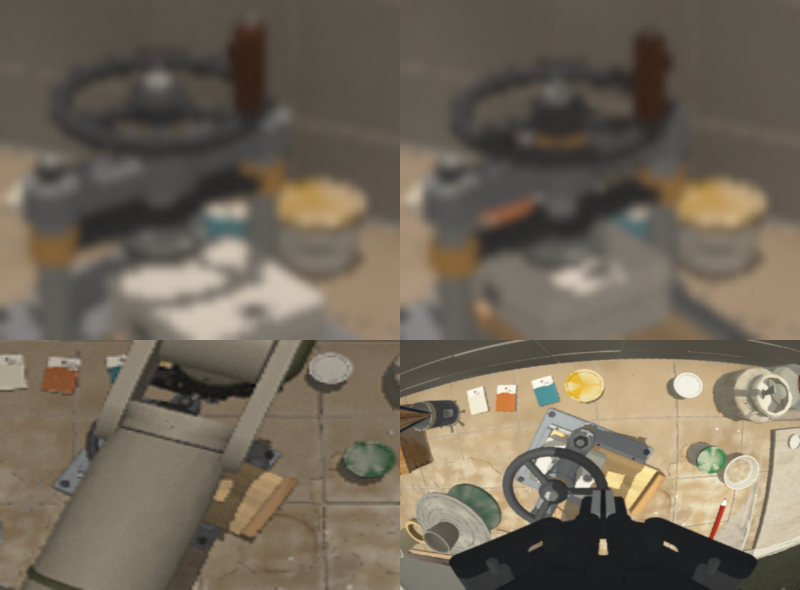

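The before and after views show the handle back at the same spot, within about 1 mm (under 1°), and 8 mm lower. The pad is on the plaster and the gripper is clear, so I'm handing it in.

Run:
```python
from cell import r
print(r.current_t(),r.current_wrist_force());r.finish_job()
```

```text
52.05 [ 0.0196549   0.95703172 -0.56102939]
the job is handed in; nothing more can be done
```

The mould board is fully home and the hand wheel has gone through one full turn clockwise. The job was handed in at 52.05 s of the 64 s allowed, but no verdict is reported.

- **Board:** I pushed the batten with closed fingertips. Force stayed around 2–4 N while it slid, then rose from 2.8 to 14.7 N over the last 3 mm, which I took as the back stop. The batten face read x = -169 mm from the arm and about -170 mm from the camera; home is -170 mm.
- **Wheel:** I turned it in two strokes against the handle, with no gripping. In the scene camera the handle ended within about 1 mm of where it started, under 1° off, allowing for the 8 mm it should sink. The last picture shows the pad on the plaster, but I did not measure its pressing force.
- **Bystanders:** The ones in the last pictures (green and white tubs, bowl, pencil) looked undisturbed. I did not measure them, and I did not look at the slip trailer again after the start.

**What disagreed:**
- **Fingertip position:** With the gripper closed, the tips were about 22 mm above the reported TCP, although `r.tips_ahead` says 14 mm ahead (below it). Because of that, my first push passed over the batten and moved nothing. I used the measured value from then on.
- **Handle contact:** The force signal at the handle was within the noise, so the end position came from arm geometry and the camera comparison.

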